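# Seat the stop plate on the packing jig's pin

### The arm

A 7-joint arm with a two-finger parallel gripper is mounted at the origin on a cart in front of the work surface, level with it; the furniture and walls round the work are solid. World frame = base frame: x ahead of the robot, y to its left, z up, the work surface at z = 0. Lengths are in mm, angles in rad, forces in N, time in s.
With the tool pointing down it reaches from about 425 to 875 mm from the base axis. Payload 4.7 kg.
Tool frame: the origin (TCP) lies at the very end of the fingers, on their centre line; the grasp point (between the pads) lies 19 mm behind it; z points along the fingers, y is the line along which they close (so a half turn about z gives the same grasp; the last joint's range is limited). The gripper opens to 85 mm and grips with 20 to 120 N. Pads are 22 mm wide; open, the fingers measure 114 mm over their backs; the gripper's body (76 mm by 85 mm) begins 54 mm behind the grasp point. The pads swing forward as they close: fully open they stand 13 mm farther back than shut.
Start: joints at [1.162, 0.321, -0.07, 1.45, 0.023, 1.371, -0.057], TCP at [266.688, -592.792, 231.349] pointing down, gripper open.
Joint ranges: [-2.86, 2.86], [-0.3, 2.09], [-1.38, 1.24], [0.06, 2.45], [-1.56, 4.7], [0.09, 2.05], [-2.69, 2.69]. Speed limits (rad/s): [2.57, 2.57, 3.14, 3.14, 3.14, 3.14, 3.14].

### API

Orientations are given as a rotation vector (axis times angle).
In Python, from rig import r gives the robot as it stands.
- The arm moves only by the shell command python3 -m inch 'ROWS' [OPENING] [FORCE]. ROWS is text: rows parted by semicolons, each of 4 numbers parted by spaces: the shift along the tool's x, y, z in cm, then the turn about the tool's z in degrees. In form: dx dy dz turn; .... A call has exactly 8 rows; each row shifts and turns the commanded pose from where the row before left it, along the tool's axes as they then stand; what a row does not reach is not made up. A row lasts 1/12 s, in which the tool goes at most 41.7 mm and 7.16 degrees, less where a joint would pass 70% of its speed; a pose out of reach is approached as far as the arm can. A call is refused whole if a number of a shift passes 4.17 or a number of a turn 7.16, either way. A call with a gripper value outside its range is refused whole. OPENING is the opening, from -1 (shut) to 1 (fully open), so that 0 is half open, set as the call begins (- or left out, the last holds). The fingers move at their own pace and stop on an object; FORCE is the grip in N (left out, the last holds). Time passes only in rows, so rows that do not move let the fingers close, or fill a call up. It gives the time, the measured TCP pose, the force, the opening and the grip force at its end, in the units of the state.
- r.sense(): the state, without advancing time (a new reading comes with each control period).
- r.read_camera(name): name is "side" or "top" or "wrist"; returns a dict with "frame" (480x640x3 uint8, red, green, blue), "vertical_fov" (degrees; the focal length in pixels is half the picture's height over the tangent of half this angle, whatever the lens; pixels are square), "cx", "cy" (the principal point, pixels), "eye" and "orientation" of the camera in the world. Camera axes: x right, y down, z forward; pixel columns grow to the right and rows downward; lengths in mm; the calibration is good to about 2 mm. A picture is of the moment at which its call begins. There is no depth.
- r.job_done(): hands the job in; it is judged then, once.
The state is a dict: "time_s": time; "qpos": joint angles; "qd": joint speeds; "tau": joint torques, N m; "ee_pos": TCP position; "tool_rot": TCP orientation; "force": force on the tool from outside, world axes, zero at the start; "torque": the same for the moment, N m; "opening": finger opening in mm; "finger_force": force on a finger pad.
Only numpy, scipy, OpenCV 4.12 (cv2) and the standard library are available. Lean on these libraries where they do the work, as an engineer would, in place of code of your own. Each camera call takes 0.05 s, during which the arm holds its last target. There are 200 camera calls.

### The job

Pick up the loose steel stop plate by its black knob and lay it flat on the open end of the blue packing jig, turned-up lip towards the rails and still short of the brass pin. Then slide it along the bed between the rails, back edge staying down while the lip rides up over the pin, until its hole drops over the pin and it lies flat. Push gently, stop when the pin catches, let go, and leave the other things where they are.

Things in the scene. Friction and masses are not known exactly. Their poses are not given: they have to be found in the camera images.
- jig: Packing jig fixed to the worktop: blue bed 285 x 112 mm, 10 mm thick, carrying two aluminium rails. Origin: underside, on the centre line, z up; the bed spans x -150 to +135, y -56 to +56 mm, its top at z = 10 mm. The plate slides along +x, roughly away from the robot.
- rails: The jig's rails and pin, fixed on the bed; same origin and axes as the jig. The plate must not be forced against them with over 25 N. The rails' inner faces are at y = -39.5 and +39.5 mm from x = -30 to +135, tops at z = 22 mm.
- jig_rails (a point): Point on the bed's top, centre line, jig x = -30 mm, where the straight rails begin. Behind here they flare out about 9 mm a side as a mouth back to x = -60 mm; behind that the bed is bare.
- jig_slot (a point): Middle of the black slot in the bed's top, jig x = +40 mm, y = 0. A brass pin, 12 mm diameter, 7 mm high, top edge bevelled, is clamped fast on the centre line, its axis somewhere between jig x = +18 and +62 mm, differently every time. The pin itself is not measured: find it by feel or sight. It does not give way.
- plate: Loose steel stop plate, 100 x 76 x 4 mm, 0.28 to 0.46 kg, 1.5 mm play a side between the rails. Origin: centre of the flat part's underside; z up. From x = +50 mm a 70 mm wide lip turns up at 20 degrees to x = +74 mm, 12 mm high: it goes first. Sliding takes 1 to 3 N, briefly up to 9 N as the lip climbs the pin; when the hole has dropped over the pin it stops dead and the force jumps.
- plate_knob (a point): Axis of the plate's black knob, at the underside: plate x = -22 mm, y = 0. Upright smooth plastic cylinder (grip it with some 40 N), 18 mm diameter, top at plate z = 35 mm, on a low 26 mm collar that ends at z = 7 mm. With the fingers a few mm clear before and behind it, the plate can be pushed along by it and stays free to tilt and drop.
- plate_hole (a point): Centre of the plate's round through hole (17 mm diameter), on the underside: plate x = +10 mm, y = 0. With the plate lying on the bed it is at z = 10 mm in the jig's frame.
- plate_front (a point): Point on the plate's underside at plate x = +48 mm, y = 0, just behind the lip. It stands about 7 mm above the bed while the plate rides on the pin.
- plate_rear (a point): Point on the plate's underside at plate x = -48 mm, y = 0, at its back edge. It stays down on the bed while the plate is slid.
- strip_box: Bystander: small white and blue cardboard box, 52 x 96 x 34 mm, origin at the centre of its underside.
- jar_sample: Bystander: small clear jar with yellow lid, 40 mm diameter, 46 mm high, origin at the centre of its underside.
- tape: Bystander: roll of black tape lying flat, 62 mm diameter, 19 mm high, origin at the centre of its underside.
Things that resemble listed ones, but are neither listed nor needed, are in the scene too. What is shaped like the plate but purple is not meant.

How it is judged:
By the outcome, as a careful person would: the job done as asked, in the order asked, and still so for the second after the job is handed in, with the robot touching nothing.
It also fails if it takes over 64 s, if anything falls off the work surface, if the arm or the gripper's body presses on something with over 40 N, if the wrist force passes 120 N, or if a joint passes its speed limit or range.

## Working session

There is one attempt and no reset: what is moved stays moved. The work goes in short steps, Python scripts to look and compute and a shell command to move; the robot and the scene stay as the last step left them, time stands still between calls to the robot, and variables do not carry over. Pictures are saved under pics/ and viewed, at most 12 in all, crops included, and the job is handed in when it is done.

```bash
mkdir -p pics; ls; cat > h.py <<'E'
import numpy as np, cv2
from scipy.spatial.transform import Rotation as R
from rig import r
def cam(n):
    c=r.read_camera(n); return c
def rot(c):
    o=np.array(c["orientation"],float)
    return o if o.shape==(3,3) else R.from_rotvec(o).as_matrix()
def K(c): 
    f=240/np.tan(np.radians(c["vertical_fov"])/2); return f
def ray(c,u,v,z):
    d=rot(c)@np.array([(u-c["cx"])/K(c),(v-c["cy"])/K(c),1]); e=np.array(c["eye"],float)
    return e+d*(z-e[2])/d[2]
def proj(c,p):
    q=rot(c).T@(np.array(p,float)-np.array(c["eye"],float)); return q[:2]/q[2]*K(c)+[c["cx"],c["cy"]]
def save(c,n): cv2.imwrite("pics/"+n+".png",c["frame"][:,:,::-1])
E
python3 - <<'E'
from h import *
import pickle
for n in("top","side"):
    c=cam(n); save(c,n); pickle.dump(c,open(n+".pkl","wb")); print({k:v for k,v in c.items() if k!="frame"})
s=r.sense(); print(s)
E
```

```text
pics
{'vertical_fov': 51.263747952596546, 'cx': 320.62325788516733, 'cy': 229.8375726342674, 'eye': array([ 382.2763525 ,   76.54016404, 1059.85238159]), 'orientation': array([-2.1235576 ,  2.17610822, -0.18291756])}
{'vertical_fov': 49.30841829253783, 'cx': 318.9030624680518, 'cy': 244.433626936636, 'eye': array([ -21.61420056, 1166.14572595,  558.00900911]), 'orientation': array([-0.55764195,  2.35870376, -1.56746443])}
{'time_s': 0.1, 'qpos': array([ 1.1620837 ,  0.32177855, -0.07010984,  1.45160434,  0.02263782,
        1.370795  , -0.05691449]), 'qd': array([-0.00015445, -0.00205146, -0.00059355, -0.00108752,  0.0001723 ,
       -0.0001493 ,  0.00045075]), 'tau': array([ 8.14157829e-04, -4.94876003e+01, -3.83432647e-01, -3.15210485e+01,
        1.30948081e-02,  7.40188145e-03,  6.96637585e-06]), 'ee_pos': array([ 266.46402326, -592.31976755,  230.28804084]), 'tool_rot': array([-3.06994641e+00, -6.58924374e-01,  7.81866648e-04]), 'force': array([-0.11313796, -0.01795602, -0.21117293]), 'torque': array([-0.02256329, -0.02085745, -0.01278369]), 'finger_force': 0.0, 'opening': 85.42740429080675}
```

View pics/top.png

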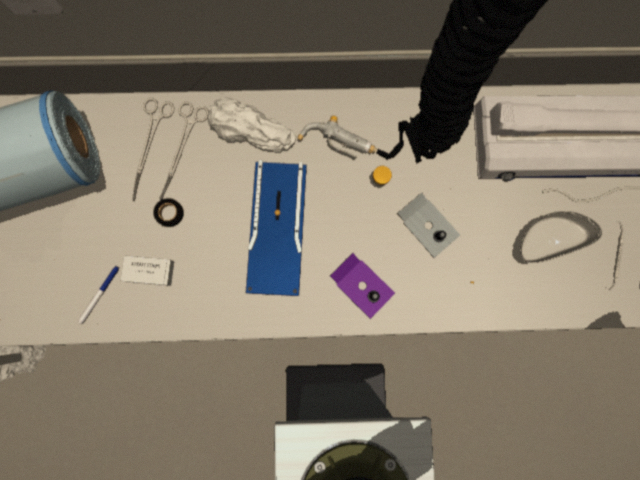

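View pics/side.png

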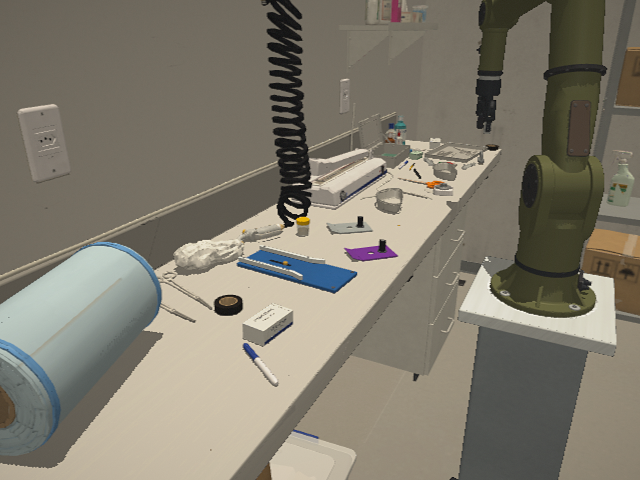

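The steel plate is at top (430,225), knob (440,236); the purple look-alike is at (363,286), knob (374,296). The grey one is the one meant, since it is steel and not purple. The jig is at (277,230), the pin dot around (278,212), the hose hangs near (430,140), and the jar is at (381,175). Confirming in a crop.

```bash
python3 - <<'E'
import pickle,cv2
c=pickle.load(open("top.pkl","rb"))
f=c["frame"][150:310,240:470,::-1]
cv2.imwrite("pics/crop1.png",cv2.resize(f,None,fx=3.4,fy=3.4,interpolation=cv2.INTER_CUBIC))
E
```

```text
(no output)
```

View pics/crop1.png

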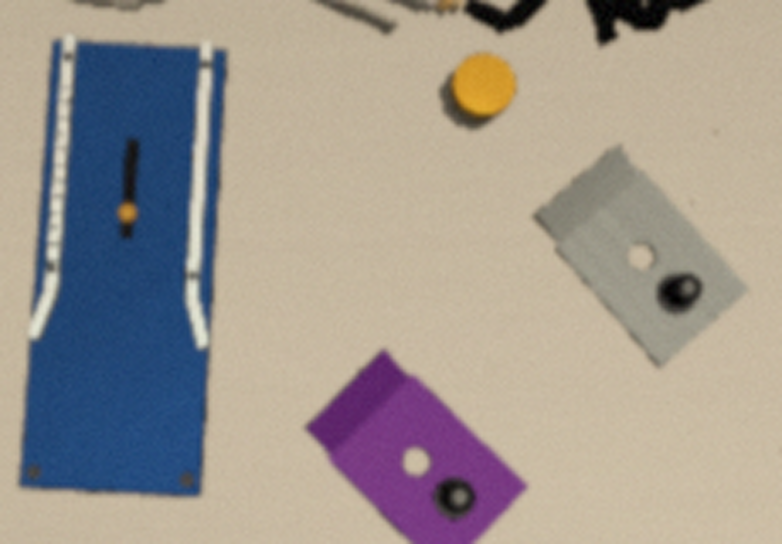

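The crop shows the grey steel plate: hole (641,257), knob top (683,289), rear corners (660,367) and (748,289), lip end up-left. Jig corners are (53,40), (226,50), (200,494), (22,486); the pin is at (127,212).

```bash
python3 - <<'E'
from h import *
import pickle
c=pickle.load(open("top.pkl","rb"))
P=lambda u,v,z: ray(c,240+(u+.5)/3.4-.5,150+(v+.5)/3.4-.5,z)[:2]
J=np.array([P(53,40,10),P(226,50,10),P(200,494,10),P(22,486,10)])
print("jig",J.round(1), np.linalg.norm(J-np.roll(J,1,0),axis=1).round(1))
M=np.array([[135,56],[135,-56],[-150,-56],[-150,56]])
def fit(M,J):
    a=M-M.mean(0);b=J-J.mean(0);th=np.arctan2((a[:,0]*b[:,1]-a[:,1]*b[:,0]).sum(),(a*b).sum())
    Rm=np.array([[np.cos(th),-np.sin(th)],[np.sin(th),np.cos(th)]]);return th,J.mean(0)-Rm@M.mean(0),Rm
th,o,Rm=fit(M,J);print("jig yaw",np.degrees(th),o,((M@Rm.T+o)-J).round(1))
print("pin jig",Rm.T@(P(127,212,17)-o))
Q=np.array([P(641,257,4),P(683,289,35),P(660,367,4),P(748,289,4)])
N=np.array([[10,0],[-22,0],[-50,38],[-50,-38]])
t2,o2,R2=fit(N,Q);print("plate",np.degrees(t2),o2,((N@R2.T+o2)-Q).round(1),"knob",R2@[-22,0]+o2)
s=r.sense();T=R.from_rotvec(s["tool_rot"]).as_matrix();print(T.round(3))
w=np.array([*(R2@[-22,0]+o2),150])-s["ee_pos"];print("tool shift",T.T@w)
print("toolx dir",np.degrees(np.arctan2(T[1,0],T[0,0])))
E
```

```text
jig [[696.6 194. ]
 [687.7  84. ]
 [407.5 105.8]
 [415.1 214.5]] [282.2 110.3 281.  108.9]
jig yaw -4.316572311647754 [559.17314746 149.01068406] [[ 1.5  0.7]
 [ 1.9 -1. ]
 [-2.1 -1.4]
 [-1.3  1.6]]
pin jig [23.57038802  0.57165623]
plate 39.293615361839066 [ 541.35957001 -180.05306983] [[ 0.1  1.2]
 [ 0.6 -1.9]
 [-0.5  0.4]
 [-0.3  0.2]] knob [ 524.33353275 -193.98555186]
[[ 0.912  0.41  -0.001]
 [ 0.41  -0.912  0.002]
 [-0.    -0.002 -1.   ]]
tool shift [ 398.63023979 -257.2827937    80.70004217]
toolx dir 24.228015103552476
```

```bash
python3 -m inch '0 0 0 -7; 0 0 0 -7; 0 0 0 -7; 0 0 0 -7; 0 0 0 -7; 0 0 0 -7; 0 0 0 -7; 0 0 0 -7'; python3 -m inch '0 0 0 -7; 0 0 0 -7; 0 0 0 -7; 0 0 0 -7; 0 0 0 -7; 0 0 0 -7; 0 0 0 -7; 0 0 0 0'
```

```text
time_s: 0.77
ee_pos: [266.5, -592.5, 230.7]
tool_rot: [-2.396, -2.031, -0.0]
force: [0.2, -0.4, 0.1]
opening: 85.3
finger_force: 0.0
time_s: 1.43
ee_pos: [266.5, -592.5, 230.7]
tool_rot: [-1.342, -2.84, -0.001]
force: [1.0, 0.7, 0.7]
opening: 86.0
finger_force: 0.0
```

```bash
python3 -m inch '1.2 3.77 0 0; 1.2 3.77 0 0; 1.2 3.77 0 0; 1.2 3.77 0 0; 1.2 3.77 0 0; 1.2 3.77 0 0; 1.2 3.77 0 0; 1.2 3.77 0 0'; python3 -m inch '1.2 3.77 0 0; 1.2 3.77 0 0; 1.2 3.77 0 0; 0 0 2 0; 0 0 2 0; 0 0 2 0; 0 0 0 0; 0 0 0 0'
python3 - <<'E'
from h import *
import pickle
c=cam("wrist"); save(c,"w1"); pickle.dump(c,open("w1.pkl","wb"));s=r.sense();print(s["ee_pos"],s["tool_rot"],s["qpos"],c["eye"],c["orientation"])
E
```

```text
time_s: 2.1
ee_pos: [440.1, -325.9, 231.2]
tool_rot: [-1.353, -2.835, 0.001]
force: [0.9, 0.4, -0.6]
opening: 85.3
finger_force: 0.0
time_s: 2.77
ee_pos: [503.6, -228.0, 170.5]
tool_rot: [-1.349, -2.834, -0.0]
force: [0.4, 0.3, 0.1]
opening: 85.4
finger_force: 0.0
[ 504.55889374 -228.426025    171.78273976] [1.34972184e+00 2.83680696e+00 1.80275449e-04] [ 0.90993785  0.20067724 -0.59493469  1.75427186  0.11901596  1.22263094
  0.96622218] [ 459.74947818 -172.72046967  312.27587752] [2.70675482 0.96094838 0.13454642]
```

View pics/w1.png

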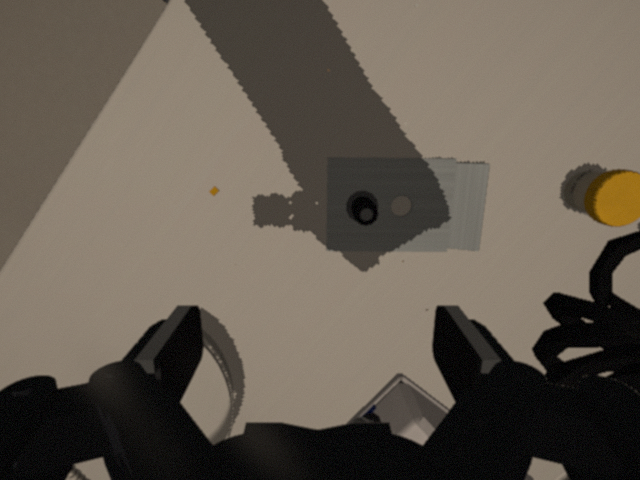

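Wrist view: knob top (366,214), hole (401,205), rear corners (328,157) and (328,251), jar at (612,198), hose at right (600,300).

```bash
python3 - <<'E'
from h import *
import pickle
c=pickle.load(open("w1.pkl","rb"));t=pickle.load(open("top.pkl","rb"))
k=ray(c,366,214,35);h=ray(c,401,205,4);a=ray(c,328,157,4);b=ray(c,328,251,4)
print(k,h,a,b,np.linalg.norm(a-b)); d=h-k;print("yaw",np.degrees(np.arctan2(d[1],d[0])),np.linalg.norm(d[:2]),"rear",np.degrees(np.arctan2((a-b)[1],(a-b)[0]))-90)
for z in(20,100,200): print("hose",z,ray(t,415,150,z))
s=r.sense();T=R.from_rotvec(s["tool_rot"]).as_matrix();print("shift",T.T@(np.array([k[0],k[1],11])-s["ee_pos"]),"tool y",np.degrees(np.arctan2(T[1,1],T[0,1])))
E
```

```text
[ 524.79922959 -197.48784629   35.        ] [ 548.95719793 -177.06905538    4.        ] [ 479.71176418 -184.84240432    4.        ] [ 528.22085106 -243.65276627    4.        ] 76.23509810157286
yaw 40.20515337682624 31.631225969805243 rear 39.517145945761
hose 20 [ 711.81540814 -152.14422973   20.        ]
hose 100 [ 686.46265142 -134.55062527  100.        ]
hose 200 [ 654.77170553 -112.55861969  200.        ]
shift [ 11.23861798  35.20066264 160.78724551] tool y 39.11080791879181
```

```bash
python3 -m inch '0.4 1.18 0 0.4; 0.4 1.18 0 0; 0.4 1.18 0 0; 0 0 3 0; 0 0 3 0; 0 0 3 0; 0 0 3 0; 0 0 2 0' 0; python3 -m inch '0 0 1 0; 0 0 0.7 0; 0 0 0 0; 0 0 0 0; 0 0 0 0; 0 0 0 0; 0 0 0 0; 0 0 0 0'
```

```text
time_s: 3.48
ee_pos: [524.3, -197.3, 30.4]
tool_rot: [-1.36, -2.832, 0.0]
force: [-1.0, -0.3, -1.3]
opening: 42.6
finger_force: 0.0
time_s: 4.15
ee_pos: [524.9, -197.0, 15.0]
tool_rot: [1.356, 2.832, -0.0]
force: [0.1, 0.0, -0.2]
opening: 42.7
finger_force: 0.0
```

```bash
python3 -m inch '0 0 0.3 0; 0 0 0 0; 0 0 0 0; 0 0 0 0; 0 0 0 0; 0 0 0 0; 0 0 0 0; 0 0 0 0' -1 40; python3 -m inch '0 0 0 0; 0 0 -1 0; 0 0 -2 0; 0 0 -2 0; 0 0 -1 0; 0 0 0 0; 0 0 0 0; 0 0 0 0'
python3 - <<'E'
from h import *
import pickle
c=cam("wrist"); save(c,"w2"); pickle.dump(c,open("w2.pkl","wb"));s=r.sense();print(s["ee_pos"],s["tool_rot"],s["force"],s["torque"],s["finger_force"])
E
```

```text
time_s: 4.82
ee_pos: [524.2, -196.8, 11.2]
tool_rot: [-1.357, -2.833, 0.0]
force: [-0.5, -0.9, 0.1]
opening: 16.5
finger_force: 39.1
time_s: 5.48
ee_pos: [523.5, -196.5, 70.2]
tool_rot: [-1.356, -2.832, 0.0]
force: [-0.2, 0.5, -3.5]
opening: 16.3
finger_force: 39.5
[ 523.32176764 -196.42429488   69.97105238] [-1.35576669e+00 -2.83131661e+00  3.43501725e-04] [-0.31749454  0.18985883 -3.32159736] [-0.0311275   0.06756461  0.01056856] 39.50800180435181
```

View pics/w2.png

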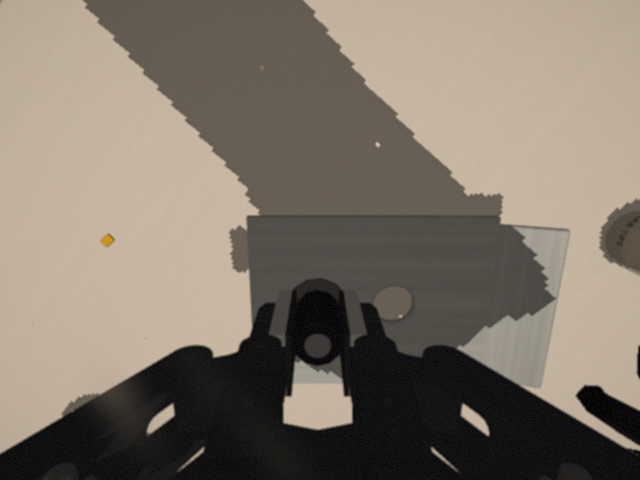

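Plate is held level: hole (394,303), upper edge (247,215)-(500,217). Lift, turn, carry over, and look at the jig from close by.

```bash
python3 - <<'E'
from h import *
import pickle
c=pickle.load(open("w2.pkl","rb"))
z=63
a=ray(c,247,215,z);b=ray(c,500,217,z);h=ray(c,394,303,z)
d=b-a;print(np.linalg.norm(d),np.degrees(np.arctan2(d[1],d[0])));s=r.sense()
d=h-s["ee_pos"];T=R.from_rotvec(s["tool_rot"]).as_matrix();print(T.T@d, "tooly",np.degrees(np.arctan2(T[1,1],T[0,1])))
E
python3 -m inch '0 0 -1 3; 0 0 -2 6; 0 0 -2 7; 0 0 0 7; 0 0 0 7; 0 0 0 7; 0 0 0 6.6; 0 0 0 0'; python3 -m inch '1.0 -0.5 0 0; 2 -1 0 0; 3 -1.5 0 0; 3 -1.5 0 0; 3 -1.5 0 0; 3 -1.5 0 0; 3 -1.5 0 0; 3 -1 0 0'; python3 -m inch '2.5 -0.6 0 0; 1 0 0 0; 0.5 0 0 0; 0 0 0 0; 0 0 0 0; 0 0 0 0; 0 0 0 0; 0 0 0 0'
python3 - <<'E'
from h import *
import pickle
c=cam("wrist"); save(c,"w3"); pickle.dump(c,open("w3.pkl","wb"));s=r.sense();print(s["ee_pos"],s["tool_rot"],s["force"],s["torque"],s["finger_force"])
E
```

```text
98.58972511768859 38.36335798334802
[ 0.19925559 32.59227689  6.93110703] tooly 38.825518933261364
time_s: 6.2
ee_pos: [523.6, -196.4, 119.9]
tool_rot: [-2.313, -2.122, 0.002]
force: [-0.4, -0.3, -3.7]
opening: 16.6
finger_force: 39.4
time_s: 6.87
ee_pos: [439.6, 22.9, 120.5]
tool_rot: [-2.307, -2.131, 0.004]
force: [1.1, -0.3, -3.4]
opening: 16.6
finger_force: 39.5
time_s: 7.53
ee_pos: [439.6, 60.3, 121.1]
tool_rot: [-2.314, -2.125, 0.001]
force: [0.1, -0.9, -4.1]
opening: 16.3
finger_force: 39.5
[439.6672145   60.4879995  121.17341188] [-2.31334188e+00 -2.12530022e+00  3.39495687e-04] [-0.61521845  0.56785022 -3.23530478] [0.02765221 0.11990332 0.02192421] 39.474467039108276
```

View pics/w3.png

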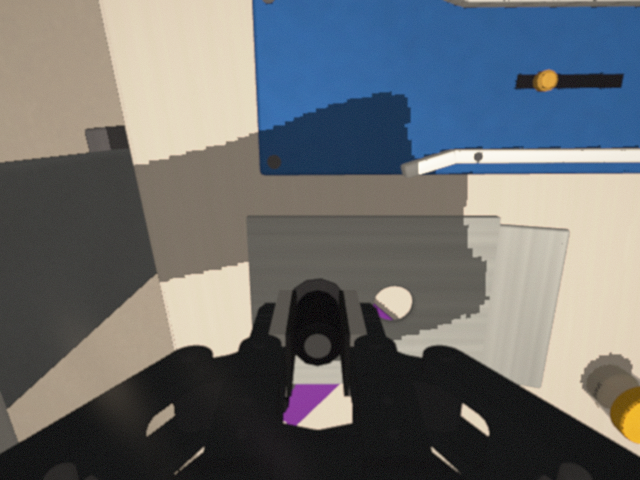

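Shows bed corner (260,174), bed's right edge horizontal to (640,173), pin (545,81), slot (517..622,81), right rail bend inner top (457,150), left one (463,7). Plate edge looks parallel.

```bash
python3 - <<'E'
from h import *
import pickle
c=pickle.load(open("w3.pkl","rb"))
A=lambda p,q:np.degrees(np.arctan2((q-p)[1],(q-p)[0]))
k=ray(c,260,174,10);e=ray(c,638,173.5,10);pin=ray(c,545,81,17);s1=ray(c,517,81,10);s2=ray(c,622,80,10);rr=ray(c,457,150,22);rl=ray(c,463,7,22)
print("corner",k,"edge yaw",A(k,e),"slot yaw",A(s1,s2),np.linalg.norm(s1-s2),"rails w",np.linalg.norm(rr-rl))
yaw=np.radians(A(k,e)*.7+A(s1,s2)*.3);Rm=np.array([[np.cos(yaw),-np.sin(yaw)],[np.sin(yaw),np.cos(yaw)]])
print("org from corner",k[:2]-Rm@[-150,-56],"slot",((s1+s2)/2)[:2]-Rm@[40,0],"rails",((rr+rl)/2)[:2]-Rm@[-30,0])
o=((k[:2]-Rm@[-150,-56])+((s1+s2)/2)[:2]-Rm@[40,0]+((rr+rl)/2)[:2]-Rm@[-30,0])/3
print("o",o,"pin in jig",Rm.T@(pin[:2]-o))
a=ray(c,247,215,112);b=ray(c,500,217,112);print("plate edge yaw",A(a,b),np.linalg.norm(a-b))
s=r.sense();T=R.from_rotvec(s["tool_rot"]).as_matrix();print("tooly",np.degrees(np.arctan2(T[1,1],T[0,1])),"shift to start",T.T@(np.array([*(o+Rm@[-116,0]),22])-s["ee_pos"]))
E
```

```text
corner [407.20037704 105.31042412  10.        ] edge yaw -4.801606314995449 slot yaw -4.370167830324928 63.04878358793132 rails w 76.32174936493828
org from corner [561.26338779 148.90616607] slot [559.83848145 148.1559354 ] rails [559.76491781 146.40032072]
o [560.28892902 147.8208074 ] pin in jig [21.04948159 -0.64001355]
plate edge yaw -5.339091035760775 99.84036340848938
tooly -4.851733861337813 shift to start [96.86172206 -3.16841252 99.17091155]
```

```bash
python3 -m inch '1.5 0 0 -0.4; 2.5 0 0 0; 2.5 -0.3 0 0; 2 0 0 0; 1.2 0 0 0; 0 0 2 0; 0 0 2.5 0; 0 0 2 0'; python3 -m inch '0 0 1 0; 0 0 0.7 0; 0 0 0.5 0; 0 0 0.3 0; 0 0 0 0; 0 0 0 0; 0 0 0 0; 0 0 0 0'
python3 - <<'E'
from h import *
import pickle
c=cam("wrist"); save(c,"w4"); pickle.dump(c,open("w4.pkl","wb"));s=r.sense();print(s["ee_pos"],s["tool_rot"],s["force"],s["torque"],s["finger_force"])
E
```

```text
time_s: 8.25
ee_pos: [444.3, 157.9, 55.3]
tool_rot: [2.305, 2.135, 0.0]
force: [0.2, -0.8, -3.7]
opening: 16.7
finger_force: 39.4
time_s: 8.92
ee_pos: [444.8, 158.3, 32.0]
tool_rot: [2.304, 2.134, 0.002]
force: [-0.6, 0.8, -3.7]
opening: 16.6
finger_force: 39.4
[444.60143385 158.23500735  31.8296482 ] [2.30410364e+00 2.13432555e+00 1.19322176e-03] [ 0.33044331  1.06679035 -3.25603945] [ 0.01827629  0.07676924 -0.00372383] 39.44777727127075
```

View pics/w4.png

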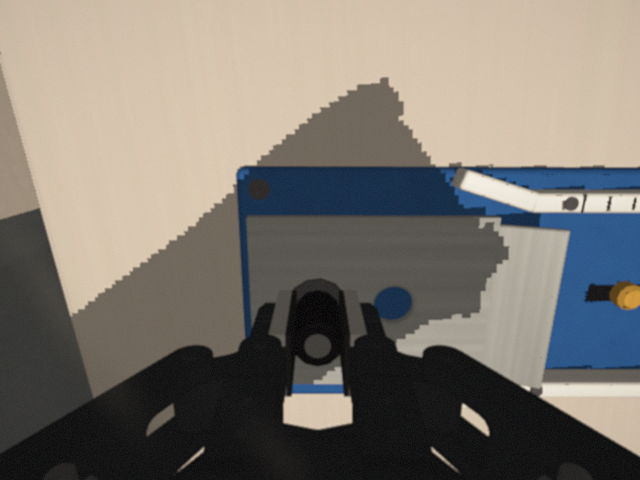

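Bed's left corner (238,168), its left edge (640,169), pin (628,296), hole (393,303), plate edge y≈215: the plate sits over the bare end.

```bash
python3 - <<'E'
from h import *
import pickle
c=pickle.load(open("w4.pkl","rb"));s=r.sense()
k=ray(c,238,168,10);e=ray(c,636,169,10);pin=ray(c,628,296,17);h=ray(c,393,303,23)
d=e-k;yaw=np.arctan2(d[1],d[0]);print("edge yaw",np.degrees(yaw))
y=np.radians(-4.5);Rm=np.array([[np.cos(y),-np.sin(y)],[np.sin(y),np.cos(y)]])
o2=k[:2]-Rm@[-150,56];print("org",o2,"pin",Rm.T@(pin[:2]-o2))
for o in(o2,np.array([560.3,147.8])): print("hole",Rm.T@(h[:2]-o),"tcp",Rm.T@(s["ee_pos"][:2]-o))
a=ray(c,247,215,25);b=ray(c,500,217,25);d=b-a;print(np.linalg.norm(d),np.degrees(np.arctan2(d[1],d[0])))
T=R.from_rotvec(s["tool_rot"]).as_matrix();print("tooly",np.degrees(np.arctan2(T[1,1],T[0,1])))
E
```

```text
edge yaw -4.548245014879093
org [562.07229584 147.88231492] pin [18.3141171   1.84278886]
hole [-85.26719767   1.24551994] tcp [-117.92100142    1.10412094]
hole [-83.50682358   1.46663384] tcp [-116.16062733    1.32523483]
98.45280640070769 -4.880731013401199
tooly -4.381201269316129
```

```bash
python3 -m inch '0 0 0.5 0; 0 0 0.3 0; 0 0 0.1 0; 0 0 0 0; 0 0 0.05 0; 0 0 0 0; 0 0 0.05 0; 0 0 0 0';  python3 -m inch '0 0 0.05 0; 0 0 0 0; 0 0 0 0; 0 0 0 0; 0 0 0 0; 0 0 0 0; 0 0 0 0; 0 0 0 0'
```

```text
time_s: 9.63
ee_pos: [444.2, 158.2, 21.3]
tool_rot: [2.305, 2.135, 0.0]
force: [0.2, -0.1, -3.6]
opening: 16.4
finger_force: 39.6
time_s: 10.3
ee_pos: [444.4, 158.3, 21.1]
tool_rot: [2.304, 2.135, 0.0]
force: [-0.9, -0.7, 3.6]
opening: 16.5
finger_force: 40.0
```

```bash
python3 -m inch '0 0 0 0; 0 0 0 0; 0 0 0 0; 0 0 0 0; 0 0 -0.05 0; 0 0 0 0; 0 0 0 0; 0 0 0 0' -0.4 40; python3 -m inch '0 0.15 0 0; 0 0.2 0 0; 0 0.2 0 0; 0 0.2 0 0; 0 0.2 0 0; 0 0.2 0 0; 0 0.2 0 0; 0 0 0 0'
```

```text
time_s: 10.97
ee_pos: [444.1, 158.2, 21.3]
tool_rot: [2.305, 2.135, -0.0]
force: [0.8, 1.0, -0.1]
opening: 25.6
finger_force: 0.0
time_s: 11.63
ee_pos: [458.2, 157.1, 21.3]
tool_rot: [2.305, 2.135, 0.001]
force: [-0.3, 0.2, 0.7]
opening: 25.4
finger_force: 0.0
```

```bash
python3 -m inch '0 0.2 0 0; 0 0.2 0 0; 0 0.2 0 0; 0 0.2 0 0; 0 0.2 0 0; 0 0.2 0 0; 0 0.2 0 0; 0 0.2 0 0'; python3 -m inch '0 0.2 0 0; 0 0.2 0 0; 0 0.2 0 0; 0 0.2 0 0; 0 0.2 0 0; 0 0.1 0 0; 0 0.1 0 0; 0 0.1 0 0'
python3 - <<'E'
from h import *
import pickle
c=cam("wrist"); save(c,"w5"); pickle.dump(c,open("w5.pkl","wb"));s=r.sense();print(s["ee_pos"],s["force"],s["torque"])
E
```

```text
time_s: 12.3
ee_pos: [473.7, 155.9, 21.2]
tool_rot: [2.305, 2.135, -0.0]
force: [-0.8, -0.1, -1.6]
opening: 25.7
finger_force: 0.5
time_s: 12.97
ee_pos: [486.5, 155.0, 21.3]
tool_rot: [-2.305, -2.135, 0.0]
force: [-0.6, 0.3, 0.6]
opening: 25.6
finger_force: 0.5
[486.80143734 154.89726288  21.32392669] [-1.13666422  1.22503344 -0.15448537] [ 0.02351535  0.0992257  -0.04209113]
```

View pics/w5.png

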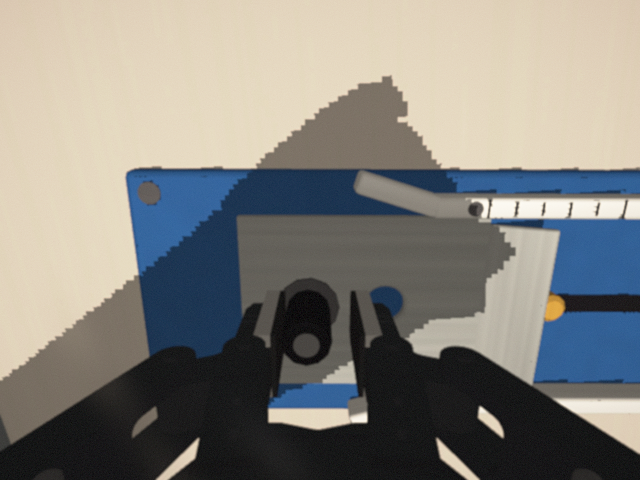

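Plate is flat and straight between the rails, the lip just at the pin (556,307), hole at (387,301); the rear finger bears on the knob. Pushing on over the pin.

```bash
for i in 1; do python3 -m inch '0 0.1 0 0; 0 0.1 0 0; 0 0.1 0 0; 0 0.1 0 0; 0 0.1 0 0; 0 0.1 0 0; 0 0.1 0 0; 0 0.1 0 0'; done;  python3 -m inch '0 0.1 0 0; 0 0.1 0 0; 0 0.1 0 0; 0 0.1 0 0; 0 0.1 0 0; 0 0.1 0 0; 0 0.1 0 0; 0 0.1 0 0'
```

```text
time_s: 13.68
ee_pos: [494.6, 154.3, 21.3]
tool_rot: [2.305, 2.135, -0.0]
force: [-1.6, 0.1, 0.8]
opening: 25.7
finger_force: 0.6
time_s: 14.35
ee_pos: [502.4, 153.7, 21.2]
tool_rot: [-2.304, -2.135, 0.0]
force: [-2.2, 0.3, 1.2]
opening: 25.5
finger_force: 1.4
```

```bash
python3 -m inch '0 0.1 0 0; 0 0.1 0 0; 0 0.1 0 0; 0 0.1 0 0; 0 0.1 0 0; 0 0.1 0 0; 0 0.1 0 0; 0 0.1 0 0'
```

```text
time_s: 15.02
ee_pos: [509.6, 153.2, 21.2]
tool_rot: [-2.304, -2.134, 0.003]
force: [-6.9, 1.3, 4.3]
opening: 25.5
finger_force: 3.5
```

```bash
python3 -m inch '0 0.1 0 0; 0 0.1 0 0; 0 0.1 0 0; 0 0.1 0 0; 0 0.1 0 0; 0 0.1 0 0; 0 0.1 0 0; 0 0.1 0 0'; python3 -m inch '0 0.1 0 0; 0 0.1 0 0; 0 0.1 0 0; 0 0.1 0 0; 0 0.1 0 0; 0 0.1 0 0; 0 0.1 0 0; 0 0.1 0 0'; python3 - <<'E'
from h import *
c=cam("side"); f=c["frame"]; u,v=proj(c,[540,150,30]).astype(int); print(u,v)
cv2.imwrite("pics/s1.png",cv2.resize(f[v-50:v+50,u-65:u+65,::-1],None,fx=6,fy=6,interpolation=cv2.INTER_CUBIC))
E
```

```text
time_s: 15.68
ee_pos: [518.7, 152.4, 21.3]
tool_rot: [2.305, 2.135, 0.0]
force: [-0.4, -0.3, 0.4]
opening: 25.5
finger_force: 0.6
time_s: 16.35
ee_pos: [526.5, 151.9, 21.3]
tool_rot: [2.305, 2.135, -0.0]
force: [-2.1, -0.1, 0.4]
opening: 25.5
finger_force: 0.7
299 259
```

View pics/s1.png

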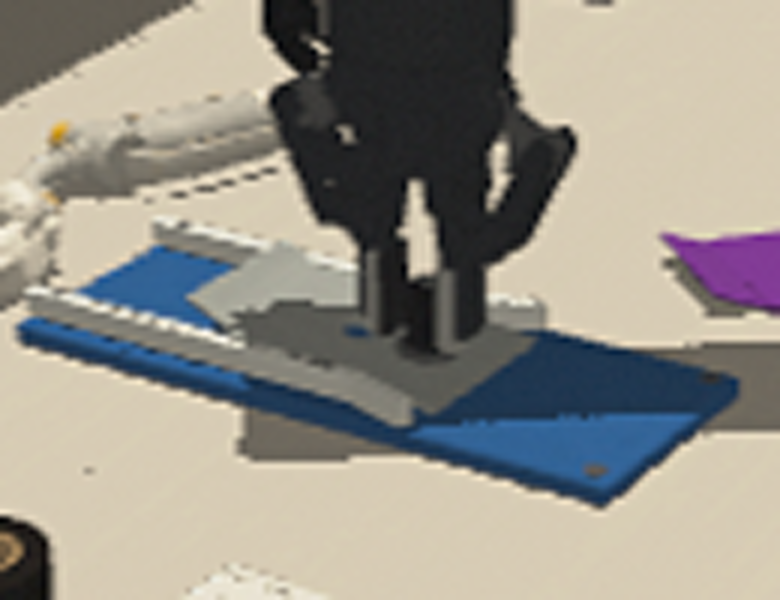

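Side crop: rear edge (470,400) down on the bed, front raised over the pin with the lip (250,280) past it; riding as wanted. About 25 mm remain.

```bash
python3 -m inch '0 0.1 0 0; 0 0.1 0 0; 0 0.1 0 0; 0 0.1 0 0; 0 0.1 0 0; 0 0.1 0 0; 0 0.1 0 0; 0 0.1 0 0'; python3 -m inch '0 0.05 0 0; 0 0.05 0 0; 0 0.05 0 0; 0 0.05 0 0; 0 0.05 0 0; 0 0.05 0 0; 0 0.05 0 0; 0 0.05 0 0'
```

```text
time_s: 17.07
ee_pos: [534.4, 151.3, 21.3]
tool_rot: [-2.305, -2.135, 0.0]
force: [-1.7, 0.5, 0.7]
opening: 25.5
finger_force: 0.8
time_s: 17.73
ee_pos: [538.4, 151.0, 21.3]
tool_rot: [2.305, 2.135, -0.0]
force: [-2.2, 0.2, 1.0]
opening: 25.5
finger_force: 0.8
```

```bash
python3 -m inch '0 0.05 0 0; 0 0.05 0 0; 0 0.05 0 0; 0 0.05 0 0; 0 0.05 0 0; 0 0.05 0 0; 0 0.05 0 0; 0 0.05 0 0'
```

```text
time_s: 18.4
ee_pos: [542.4, 150.7, 21.3]
tool_rot: [2.305, 2.135, -0.0]
force: [-0.6, -0.0, 1.8]
opening: 26.0
finger_force: 0.6
```

```bash
python3 -m inch '0 0.02 0 0; 0 0.03 0 0; 0 0.02 0 0; 0 0.03 0 0; 0 0.02 0 0; 0 0.03 0 0; 0 0.02 0 0; 0 0.03 0 0'
```

```text
time_s: 19.07
ee_pos: [544.4, 150.5, 21.3]
tool_rot: [2.305, 2.135, -0.0]
force: [-1.1, -0.0, 1.5]
opening: 25.6
finger_force: 0.6
```

```bash
python3 -m inch '0 0.02 0 0; 0 0.03 0 0; 0 0.02 0 0; 0 0.03 0 0; 0 0.02 0 0; 0 0.03 0 0; 0 0.02 0 0; 0 0.03 0 0'
```

```text
time_s: 19.73
ee_pos: [546.3, 150.3, 21.3]
tool_rot: [2.305, 2.135, -0.0]
force: [-1.7, -0.3, 1.0]
opening: 25.9
finger_force: 0.6
```

```bash
python3 -m inch '0 0.02 0 0; 0 0.03 0 0; 0 0.02 0 0; 0 0.03 0 0; 0 0.02 0 0; 0 0.03 0 0; 0 0.02 0 0; 0 0.03 0 0'
```

```text
time_s: 20.4
ee_pos: [548.7, 150.1, 21.4]
tool_rot: [2.304, 2.135, 0.001]
force: [0.7, 0.3, 0.1]
opening: 25.9
finger_force: 0.0
```

```bash
python3 -m inch '0 0.02 0 0; 0 0.03 0 0; 0 0.02 0 0; 0 0.03 0 0; 0 0.02 0 0; 0 0.03 0 0; 0 0.02 0 0; 0 0.03 0 0'
```

```text
time_s: 21.07
ee_pos: [550.3, 150.1, 21.3]
tool_rot: [2.304, 2.135, -0.0]
force: [-0.6, -0.5, -0.7]
opening: 25.7
finger_force: 0.0
```

Contact vanished: the plate has likely dropped and the knob swung forward. I'll confirm by a gentle push against the pin.

```bash
python3 -m inch '0 0.02 0 0; 0 0.02 0 0; 0 0.02 0 0; 0 0.02 0 0; 0 0.02 0 0; 0 0.02 0 0; 0 0 0 0; 0 0 0 0'
```

```text
time_s: 21.73
ee_pos: [551.5, 150.0, 21.3]
tool_rot: [2.305, 2.135, -0.0]
force: [0.6, 1.1, 0.5]
opening: 25.5
finger_force: 0.0
```

```bash
python3 -m inch '0 0.02 0 0; 0 0.02 0 0; 0 0.02 0 0; 0 0.02 0 0; 0 0.02 0 0; 0 0.02 0 0; 0 0 0 0; 0 0 0 0'
```

```text
time_s: 22.4
ee_pos: [552.8, 149.9, 21.3]
tool_rot: [2.305, 2.135, -0.0]
force: [0.4, 0.2, 0.9]
opening: 25.5
finger_force: 0.0
```

```bash
python3 -m inch '0 0.02 0 0; 0 0.02 0 0; 0 0.02 0 0; 0 0.02 0 0; 0 0.02 0 0; 0 0.02 0 0; 0 0 0 0; 0 0 0 0'; python3 - <<'E'
from h import *
import pickle
c=cam("wrist"); save(c,"w6"); pickle.dump(c,open("w6.pkl","wb"));s=r.sense();print(s["ee_pos"],s["force"],s["finger_force"])
E
```

```text
time_s: 23.07
ee_pos: [553.9, 149.7, 21.3]
tool_rot: [2.305, 2.135, -0.0]
force: [-0.4, 0.3, -0.6]
opening: 25.5
finger_force: 0.0
[553.9051872  149.7930279   21.27557522] [-0.22662186  1.0058481   0.46161149] 0.0
```

View pics/w6.png

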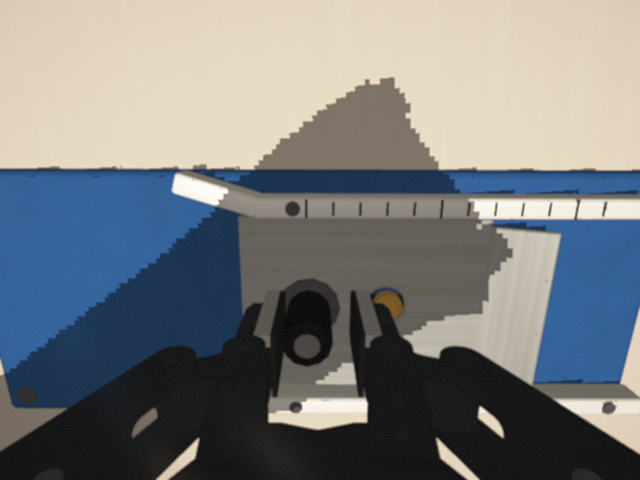

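Brass pin (386,304) shows inside the hole (387,301); the plate looks flat between the rails. A little more to feel the catch.

```bash
python3 -m inch '0 0.02 0 0; 0 0.02 0 0; 0 0.02 0 0; 0 0.02 0 0; 0 0.02 0 0; 0 0 0 0; 0 0 0 0; 0 0 0 0'
```

```text
time_s: 23.78
ee_pos: [554.8, 149.7, 21.2]
tool_rot: [-2.305, -2.135, 0.0]
force: [-1.2, 0.2, 0.8]
opening: 25.9
finger_force: 0.5
```

```bash
python3 -m inch '0 0.02 0 0; 0 0.02 0 0; 0 0.02 0 0; 0 0.02 0 0; 0 0.02 0 0; 0 0 0 0; 0 0 0 0; 0 0 0 0'
```

```text
time_s: 24.45
ee_pos: [556.0, 149.6, 21.3]
tool_rot: [2.305, 2.135, 0.0]
force: [-0.1, -0.4, -0.9]
opening: 25.5
finger_force: 0.3
```

```bash
python3 -m inch '0 0.02 0 0; 0 0.02 0 0; 0 0.02 0 0; 0 0.02 0 0; 0 0.02 0 0; 0 0 0 0; 0 0 0 0; 0 0 0 0'
```

```text
time_s: 25.12
ee_pos: [556.9, 149.5, 21.2]
tool_rot: [2.305, 2.135, -0.0]
force: [-0.4, -0.5, -0.0]
opening: 25.4
finger_force: 0.3
```

```bash
python3 -m inch '0 0.02 0 0; 0 0.02 0 0; 0 0.02 0 0; 0 0.02 0 0; 0 0.02 0 0; 0 0 0 0; 0 0 0 0; 0 0 0 0'
```

```text
time_s: 25.78
ee_pos: [557.9, 149.4, 21.3]
tool_rot: [2.305, 2.135, -0.0]
force: [-1.0, -0.3, -1.3]
opening: 25.4
finger_force: 0.4
```

```bash
python3 -m inch '0 0.02 0 0; 0 0.02 0 0; 0 0.02 0 0; 0 0.02 0 0; 0 0 0 0; 0 0 0 0; 0 0 0 0; 0 0 0 0'
```

```text
time_s: 26.45
ee_pos: [558.2, 149.5, 21.2]
tool_rot: [-2.304, -2.135, 0.001]
force: [-3.8, 0.6, 2.7]
opening: 25.7
finger_force: 2.3
```

```bash
python3 -m inch '0 0.02 0 0; 0 0.02 0 0; 0 0.02 0 0; 0 0.02 0 0; 0 0 0 0; 0 0 0 0; 0 0 0 0; 0 0 0 0'
```

```text
time_s: 27.12
ee_pos: [558.3, 149.5, 21.2]
tool_rot: [-2.303, -2.135, 0.003]
force: [-6.3, -0.1, 4.2]
opening: 25.7
finger_force: 3.4
```

The pin has caught: the tool stopped dead and the force rose. Back off to centre the fingers, open, rise.

```bash
python3 -m inch '0 -0.15 0 0; 0 -0.2 0 0; 0 -0.2 0 0; 0 0 0 0; 0 0 0 0; 0 0 0 0; 0 0 0 0; 0 0 0 0' -0.1; python3 -m inch '0 0 -0.5 0; 0 0 -1 0; 0 0 -2 0; 0 0 -2 0; 0 0 -2 0; 0 0 -2 0; 0 0 -2 0; 0 0 0 0'; python3 -m inch '-2 0 0 0; -3 0 0 0; -3 0 0 0; -1 0 0 0; 0 0 0 0; 0 0 0 0; 0 0 0 0; 0 0 0 0'
python3 - <<'E'
from h import *
w=cam("wrist");t=cam("side");u,v=proj(t,[560,150,20]).astype(int)
a=cv2.resize(w["frame"],(500,375));b=cv2.resize(t["frame"][v-42:v+42,u-33:u+33],(295,375),interpolation=cv2.INTER_CUBIC)
cv2.imwrite("pics/fin.png",np.hstack([a,b])[:,:,::-1]);print(r.sense()["ee_pos"])
E
```

```text
time_s: 27.78
ee_pos: [554.2, 149.7, 21.3]
tool_rot: [2.305, 2.135, 0.0]
force: [-0.0, 0.0, -1.2]
opening: 38.2
finger_force: 0.0
time_s: 28.45
ee_pos: [556.7, 151.1, 141.6]
tool_rot: [2.301, 2.132, 0.011]
force: [1.3, 1.2, 0.3]
opening: 38.2
finger_force: 0.0
time_s: 29.12
ee_pos: [547.1, 62.3, 136.5]
tool_rot: [-2.301, -2.138, -0.001]
force: [-1.0, 0.0, 0.8]
opening: 38.1
finger_force: 0.0
[547.08690192  61.81151146 136.35420629]
```

View pics/fin.png

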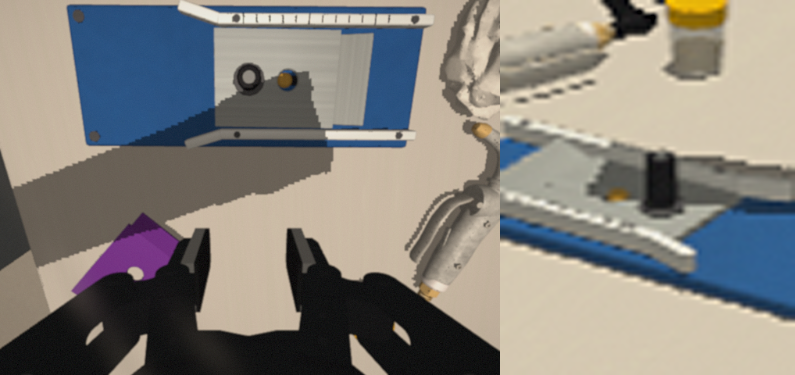

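The plate lies flat between the rails with the pin (286,80) in its hole, caught at the hole's rear side; the robot is clear.

```bash
python3 -c "
from rig import r
print(r.job_done())"
```

```text
the job is handed in; nothing more can be done
None
```

The steel stop plate lies flat in the jig with its hole over the brass pin; I let go, moved the arm clear, and handed the job in at about 29 s.

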